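# Put the game table in order after game night

### The job

Tidy the game table: fan the three plaques into an overlapping row along the middle of the white tray - ivory flat on the felt close to the brass end, then red laid over about a third of ivory, then green over about a third of red, their far ends down on the felt. Put the blue chalk, hollow side up, in the blue-felt dish and the white die in the red-felt dish, flat on the floor. Leave the card box and the coasters where they are.

Things in the scene. Friction and masses are not known exactly. Their poses are not given: they have to be found in the camera images.
- plaque_ivory: Ivory gaming plaque with a thin contrasting inlay, a flat rectangle 76 x 46 x 6 mm, 30 g, loose, lying flat. Origin at its centre; x along the length, y the width, z the thickness. Both faces and both ends are alike.
- plaque_red: Red gaming plaque with a thin contrasting inlay, a flat rectangle 76 x 46 x 6 mm, 30 g, loose, lying flat. Origin at its centre; x along the length, y the width, z the thickness. Both faces and both ends are alike.
- plaque_green: Green gaming plaque with a thin contrasting inlay, a flat rectangle 76 x 46 x 6 mm, 30 g, loose, lying flat. Origin at its centre; x along the length, y the width, z the thickness. Both faces and both ends are alike. Laid over a third (25 mm) of another, a plaque tilts 0.12 rad; over half or more it would not tip down.
- chalk: blue cube of cue chalk, 22 mm, about 15 g, dark blue wrapper and a pale blue round hollow on top; loose. Origin at the centre of its underside, z up.
- die: white die with black pips, a 25 mm cube of about 20 g; loose. Origin at its centre.
- plaque_tray: fixed low white-painted wooden tray, 230 x 112 mm; grey felt strip 50 mm wide along its middle; 12 mm brass bar across one end. Floor 4 mm above the table, 210 x 104 mm inside; rim 12 mm, bar 18 mm above the table. Origin on the table under the middle of the floor; x along it, away from the brass end: inner face of the bar at x = -105 mm, of the far wall at +105 mm.
- chalk_dish: fixed shallow square aluminium dish with a blue felt floor, for the chalk. 84 x 84 mm outside, 76 x 76 mm inside; the rim is 10 mm high over the table, the floor 4 mm. Origin on the table under its centre, axes along the sides.
- dice_dish: fixed shallow square aluminium dish with a red felt floor, for the die. 84 x 84 mm outside, 76 x 76 mm inside; the rim is 10 mm high over the table, the floor 4 mm. Origin on the table under its centre, axes along the sides.
- card_box: closed box of playing cards, black with an ivory frame, 92 x 64 x 20 mm, lying flat, loose; to be left alone. Origin at the centre of its underside, x along its length.
- coasters: round stack of grey and cork coasters, 90 mm across, 32 mm high, loose; to be left alone. Origin at the centre of its underside.
Not all that is in view belongs to the job. Of the things shaped like the plaque_green, the green one is meant. What is shaped like the plaque_red but black or pink is not meant.

How it is judged (in metres and radians):
At the end, for the whole second after the job is handed in: Ivory flat, 0-27 mm from the brass bar; red on ivory, green on red, tilted 0.05-0.25 rad, centres 39-65 mm apart; all within 14 mm of the tray's middle line, 0.2 rad of its length. Chalk upright in blue dish, die in red, flat on the floor within 40 mm of centre. All released, at rest (x of plaque_ivory in the frame of plaque_tray between -0.07 and -0.04 m and y of plaque_ivory in the frame of plaque_tray between -0.014 and 0.014 m and z of each of plaque_ivory, plaque_red, plaque_green in the frame of plaque_tray below 0.02 m and angle between the x axis of each of plaque_ivory, plaque_red, plaque_green and the x axis of plaque_tray, either way round below 0.2 rad and x of plaque_red in the frame of plaque_tray between -0.032 and 0.028 m and y of plaque_red in the frame of plaque_tray between -0.014 and 0.014 m and x of plaque_green in the frame of plaque_tray between 0.005 and 0.095 m and y of plaque_green in the frame of plaque_tray between -0.014 and 0.014 m and angle between plaque_ivory's own z axis and vertical below 0.035 rad and horizontal distance between plaque_ivory and plaque_red between 0.039 and 0.065 m and angle between plaque_red's own z axis and vertical between 0.05 and 0.25 rad and horizontal distance between plaque_red and plaque_green between 0.039 and 0.065 m and angle between plaque_green's own z axis and vertical between 0.05 and 0.25 rad and horizontal distance between chalk and chalk_dish below 0.04 m and z of chalk in the frame of chalk_dish below 0.007 m and angle between chalk's own z axis and vertical below 0.1 rad and horizontal distance between die and dice_dish below 0.04 m and z of die in the frame of dice_dish below 0.019 m and linear speed of each of plaque_ivory, plaque_red, plaque_green, chalk, die below 0.02 m/s); the robot touches nothing.
It fails at once if the card box is pushed more than 15 mm or tipped (distance of card_box from where it was at the start of the episode above 0.015 m or angle between card_box's own z axis and vertical above 0.3 rad).
It fails at once if the coaster stack is pushed more than 15 mm or tipped (distance of coasters from where it was at the start of the episode above 0.015 m or angle between coasters's own z axis and vertical above 0.3 rad).
It also fails if it takes over 118 s, if anything falls off the work surface, if the arm or the gripper's body presses on something with over 40 N, if the wrist force passes 120 N, or if a joint passes its speed limit or range.

### The arm

A 6-joint arm with a two-finger parallel gripper is mounted at the origin on the work surface. World frame = base frame: x ahead of the robot, y to its left, z up, the work surface at z = 0. Lengths are in mm, angles in degrees, forces in N, time in s.
With the tool pointing down it reaches from about 325 to 925 mm from the base axis. Payload 3.1 kg.
Tool frame: the origin (TCP) lies at the very end of the fingers, on their centre line; the grasp point (between the pads) lies grasp_offset behind it (grasp_offset is the distance from the TCP to the grasp point, in mm); z points along the fingers, y is the line along which they close (so a half turn about z gives the same grasp; the last joint's range is limited). The gripper opens to 85 mm and grips with 20 to 120 N. Pads are 22 mm wide; open, the fingers measure 114 mm over their backs; the gripper's body (76 mm by 85 mm) begins 54 mm behind the grasp point. The pads swing forward as they close: fully open they stand 13 mm farther back than shut.
Start: joints at [58.545, 12.427, 92.441, -0, 75.132, -6.429], TCP at [264.385, 566.339, 231.3] pointing down, gripper open.
Joint ranges: [-157.48, 157.48], [-44.54, 120.13], [17.64, 146.25], [-64.5, 244.5], [7.68, 150.69], [-147.95, 147.95]. Speed limits (degrees/s): [159.86, 159.86, 180, 180, 180, 180].

### API

Orientations are given as [roll, pitch, yaw] about the fixed x, y, z axes, in that order (R = Rz(yaw) Ry(pitch) Rx(roll)).
In Python, from station import * gives the robot as it stands. Calls block until the motion is done:
- goto(position, orientation): joint-space move of the TCP to a pose.
- move_l(position, attitude=None, speed=150): straight line of the TCP; attitude=None keeps the orientation; speed is the mean speed in mm/s.
- move_j(angles): joint-space move.
- grip(opening, squeeze=None): finger opening in mm; squeeze is the grip in N (None keeps the last); returns when the fingers have stopped.
- wait(seconds).
- solve_ik(position, orientation): joint angles nearest the present ones, or None.
- get_obs(): the state.
- get_image(name): name is "scene" or "top" or "wrist"; returns the picture (400x640x3 uint8, red, green, blue); there is no depth.
- get_calibration(name): a dict with "fx", "fy", "cx", "cy" (pixels), "R" (3x3) and "t" (3): a world point X has camera coordinates R X + t; the wrist camera has in their place "mount" (4x4, takes a point from camera to tool coordinates, whose origin is the TCP and whose axes are the flange's). Camera axes: x right, y down, z forward; pixel columns grow to the right and rows downward; lengths in mm; the calibration is good to about 2 mm. A picture is of the moment at which its call begins: read the wrist's pose just before it. get_calibration takes no time and is no camera call.
A pose or a line that the arm cannot do raises Unreachable and nothing moves.
- sign_off(): hands the job in; it is judged then, once.
Trained networks look in the newest picture that a camera, given by its name, has taken for a name from the list of things; names that differ only in an ending like _2 or _b are one class to them, and where a whole thing is asked for, a point or a joint stands for the part that bears it (a point fixed in the world has none). Each returns a list of dicts, best first, with "score" (0 to 1); they miss things now and then, are a little off and sometimes report something else, mostly with a low value. They report only what shows in the picture. A call takes as long as a camera call. They do not tell look-alikes from the thing itself.
- spot_in(name, camera): "extent" ([centre column, centre row, width, height] in pixels, round what is visible of it).
- regions_of(name, camera): "region" (400x640 bool, what is visible of it) and "extent" ([centre column, centre row, width, height] in pixels, round what is visible of it).
The state is a dict: "t": time; "joint_pos": joint angles; "qvel": joint speeds; "effort": joint torques, N m; "tcp_pos": TCP position; "ee_rot": TCP orientation; "wrist_force": force on the tool from outside, world axes, zero at the start; "moment": the same for the moment, N m; "grip_width": finger opening in mm; "grip_force": force on a finger pad.
Only numpy, scipy, OpenCV 4.12 (cv2) and the standard library are available. Lean on these libraries where they do the work, as an engineer would, in place of code of your own. Each camera call takes 0.05 s, during which the arm holds its last target. There are 200 camera calls.

## Working session

There is one attempt and no reset: what is moved stays moved. The work goes in short steps, each a Python script; the robot and the scene stay as the last script left them, time stands still between calls to the robot, and variables do not carry over. Pictures are saved under pics/ and viewed, at most 14 in all, crops included, and the job is handed in when it is done.

```bash
mkdir -p pics; ls
python3 - <<'E'
from station import *
import cv2
o=get_obs();print({k:(o[k]) for k in ("t","tcp_pos","ee_rot","grip_width")})
for n in("top","scene"):
    im=get_image(n);cv2.imwrite(f"pics/{n}0.png",im[:,:,::-1])
    c=get_calibration(n);print(n,c)
    for k in ["plaque_ivory","plaque_red","plaque_green","chalk","die","plaque_tray","chalk_dish","dice_dish","card_box","coasters"]:
        print(k,[(round(float(d["score"]),2),[int(v) for v in d["extent"]]) for d in spot_in(k,n)[:5]])
print(get_calibration("wrist"))
try: print(grasp_offset)
except Exception as e: print(e)
E
```

```text
pics
{'t': 0.0, 'tcp_pos': array([263.96609364, 565.61671653, 229.94989597]), 'ee_rot': array([-1.79861464e+02, -1.46534306e-02,  1.54971963e+02]), 'grip_width': 85.57486162807523}
top {'fx': 422.46970410188845, 'fy': 422.46970410188845, 'cx': 319.52693112257276, 'cy': 202.4423692502086, 'R': array([[-0.00174104, -0.9997724 ,  0.02126316],
       [-0.98725419, -0.0016654 , -0.15914265],
       [ 0.15914184, -0.02126921, -0.98702659]]), 't': array([  -1.68218226,  521.17362954, 1023.96233983])}
plaque_ivory [(0.85, [362, 149, 28, 31])]
plaque_red [(0.85, [254, 176, 33, 30]), (0.7, [311, 187, 15, 27]), (0.7, [310, 257, 31, 37]), (0.69, [257, 270, 32, 22])]
plaque_green [(0.96, [368, 278, 14, 31]), (0.63, [369, 230, 30, 30]), (0.59, [414, 309, 34, 34])]
chalk []
die []
plaque_tray [(0.66, [430, 214, 48, 89]), (0.15, [193, 212, 34, 36])]
chalk_dish [(0.65, [190, 171, 35, 29])]
dice_dish [(0.86, [193, 211, 31, 37])]
card_box [(0.69, [364, 150, 31, 26]), (0.65, [311, 256, 33, 41])]
coasters [(0.87, [319, 108, 34, 39]), (0.68, [270, 220, 5, 11])]
scene {'fx': 365.2529554055005, 'fy': 365.25
[... 546 characters left out ...]
]
die [(0.47, [392, 256, 16, 18])]
plaque_tray [(0.62, [188, 249, 70, 94])]
chalk_dish [(0.94, [464, 210, 50, 34])]
dice_dish [(0.62, [435, 188, 45, 33])]
card_box [(0.72, [308, 179, 28, 30])]
coasters [(0.78, [360, 309, 53, 50])]
{'fx': 357.940655165091, 'fy': 357.940655165091, 'cx': 314.2042813837706, 'cy': 200.40002627626623, 'mount': array([[-6.81120876e-04, -9.49756238e-01, -3.12989814e-01,
         8.04751512e+01],
       [ 9.99999662e-01, -5.02504175e-04, -6.51344426e-04,
        -2.22326410e-01],
       [ 4.61339744e-04, -3.12990152e-01,  9.49756259e-01,
        -1.42783877e+02],
       [ 0.00000000e+00,  0.00000000e+00,  0.00000000e+00,
         1.00000000e+00]])}
18.700000000000003
```

Run:
```python
import cv2
a=cv2.imread("pics/top0.png")[70:340,150:480]
cv2.imwrite("pics/top0c.png",cv2.resize(a,(733,600),interpolation=cv2.INTER_CUBIC))
```

```text
(no output)
```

View pics/top0c.png

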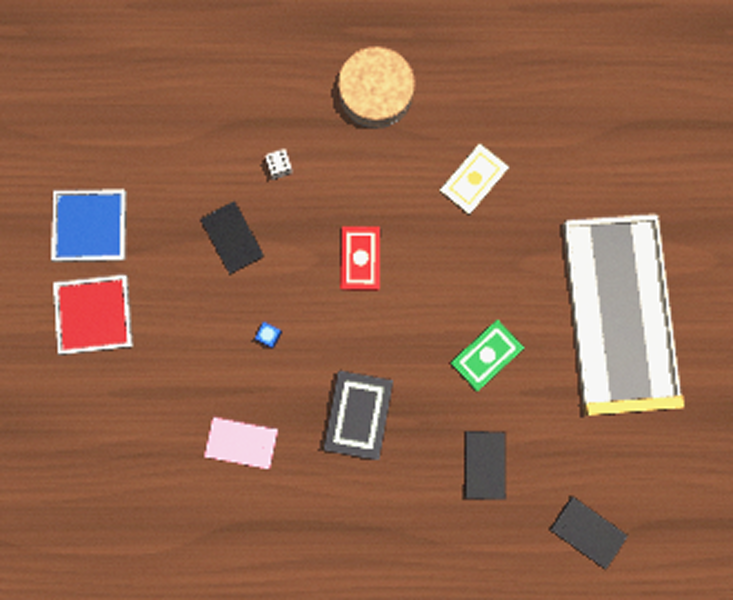

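The plaques are distinct: ivory (363,150), red (312,186) and green (369,230) in the full-size top picture. The look-alikes are black at (254,176), (368,279) and (415,309), and pink at (258,269). They have no inlay, so they don't fit. The chalk is at (270,221) with the hollow up, the die at (275,143), and the tray's brass end at the bottom, around (435,252).

```bash
cat > h.py <<'E'
from station import *
import numpy as np, cv2
def topw(uv,z):
    c=get_calibration("top");R=c["R"];t=c["t"]
    uv=np.atleast_2d(uv).astype(float)
    d=np.c_[(uv[:,0]-c["cx"])/c["fx"],(uv[:,1]-c["cy"])/c["fy"],np.ones(len(uv))]@R
    o=-R.T@t
    return (o+d*((z-o[2])/d[:,2])[:,None])[:,:2]
def rect(mask,z):
    """centre, size (long, short), direction of the long side (deg) of the largest blob, on plane z"""
    n,l,s,_=cv2.connectedComponentsWithStats(mask.astype(np.uint8))
    m=l==1+np.argmax(s[1:,4])
    v,u=np.nonzero(m)
    w=topw(np.c_[u,v],z)
    (c,(a,b),ang)=cv2.minAreaRect(w.astype(np.float32))
    if b>a:a,b,ang=b,a,ang+90
    return np.array(c),(round(a,1),round(b,1)),(ang+90)%180-90
def scene_masks(im):
    hsv=cv2.cvtColor(im,cv2.COLOR_RGB2HSV).astype(int);H,S,V=hsv[...,0],hsv[...,1],hsv[...,2]
    def roi(x,y,r):
        m=np.zeros(H.shape,bool);m[y-r:y+r+1,x-r:x+r+1]=1;return m
    wood=(H<18)&(S>80)&(V<170)
    return H,S,V,roi,wood
E
python3 - <<'E'
from h import *
im=cv2.imread("pics/top0.png")[:,:,::-1].copy()
H,S,V,roi,wood=scene_masks(im)
nw=~wood
P=lambda n,r:print(n,r[0].round(1),r[1],round(r[2],1))
P("ivory",rect((V>150)&roi(363,150,22),6))
P("red",rect((V>150)&roi(312,186,22),6))
P("green",rect((H>40)&(H<85)&(S>80)|(V>190)&roi(369,230,10),6)) if 0 else P("green",rect((V>130)&roi(369,230,22),6))
P("chalk",rect((H>90)&(H<130)&(S>60)&roi(270,221,12),22))
P("die",rect((V>150)&roi(275,143,10),25))
P("bluedish",rect((H>90)&(H<130)&(S>100)&roi(190,171,25),4))
P("reddish",rect(((H<6)|(H>172))&(S>150)&(V>150)&roi(191,211,25),4))
T=np.zeros(H.shape,bool);T[155:265,395:470]=1
P("felt",rect((S<40)&(V>90)&(V<185)&T,4))
P("bar",rect((H>18)&(H<35)&(S>90)&(V>130)&T,18))
P("tray",rect((((S<40)&(V>90))|((H>18)&(H<35)&(V>130)))&T,8))
E
```

```text
ivory [ 686.4 -126. ] (115.2, 72.9) -48.6
red [572.8  16.5] (76.4, 49.5) -3.1
green [ 455.5 -130.9] (115.5, 115.1) -0.7
chalk [478.1 123.7] (24.1, 21.6) 63.4
die [685.5 109. ] (40.7, 32.4) -83.2
bluedish [610.3 339. ] (73.4, 70.8) 2.7
reddish [504.2 329.3] (72.6, 72.5) -83.4
felt [ 510.8 -289.3] (209.0, 49.8) 3.7
bar [ 397.9 -297.5] (111.1, 13.5) -85.6
tray [ 506.1 -290.4] (230.2, 115.5) 4.4
```

Run:
```python
import cv2
a=cv2.imread("pics/top0.png")
r=lambda x,y:cv2.resize(a[y-25:y+25,x-33:x+33],(396,300),interpolation=cv2.INTER_NEAREST)
cv2.imwrite("pics/crops.png",cv2.vconcat([cv2.hconcat([r(270,221),r(275,143)]),cv2.hconcat([r(431,165),r(435,250)])]))
```

```text
(no output)
```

View pics/crops.png

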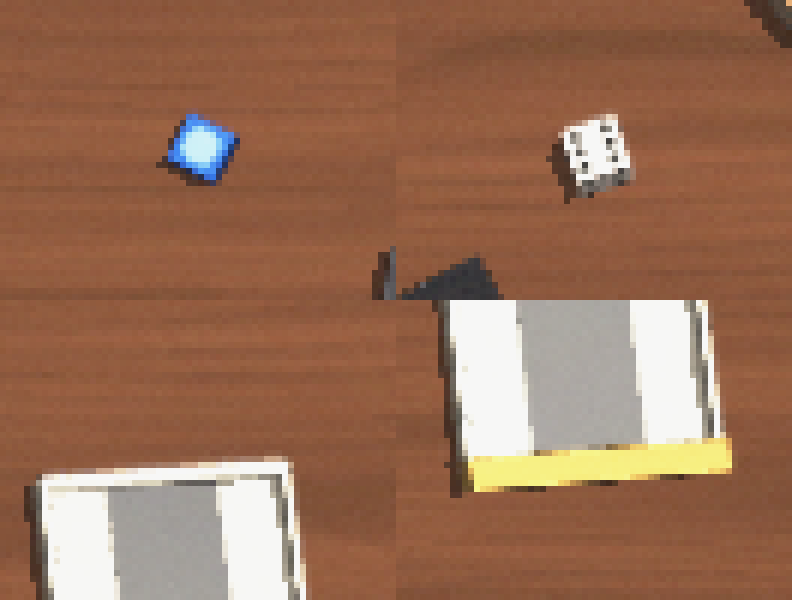

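Run:
```python
from h import *
im=cv2.imread("pics/top0.png")[:,:,::-1].copy()
H,S,V,roi,wood=scene_masks(im)
P=lambda n,r:print(n,r[0].round(1),r[1],round(r[2],1))
P("ivory",rect((V>165)&((S<90)|(H>16)&(H<40))&roi(363,150,20),6))
P("red",rect((V>150)&((S<90)|(H<4)|(H>172))&roi(312,186,18),6))
P("green",rect((V>120)&((S<80)|(H>35)&(H<95))&roi(369,230,20),6))
P("die",rect((V>185)&(S<70)&roi(275,143,10),25))
# finger tip calibration over empty table near the ivory->tray route
goto([600,-60,60],[180,0,-48]);
print(get_obs()["t"])
for w in (48,62):
    grip(w,20); z=20.0; 
    f0=get_obs()["wrist_force"][2]
    move_l([600,-60,10],speed=80)
    z=10
    while z>-12:
        z-=1; move_l([600,-60,z],speed=20)
        o=get_obs()
        if abs(o["wrist_force"][2]-f0)>3: break
    print(w,z,o["tcp_pos"],o["wrist_force"],o["grip_width"],o["t"])
    move_l([600,-60,40],speed=150)
print(get_obs()["t"])
```

```text
ivory [ 669.5 -119.5] (76.5, 46.9) -39.6
red [572.1  18.5] (72.4, 44.5) -0.1
green [ 456.6 -130.9] (75.5, 45.3) -48.1
die [683.3 114.4] (25.0, 24.0) 18.7
3.6833
48 -3 [600.26571066 -60.07430239  -2.60369633] [-1.01987987  0.39025076  2.87537624] 47.742836087406744 8.1667
62 -6 [600.23423197 -60.04470409  -5.47953062] [-1.10456678  0.19972186  4.24504032] 62.0523846947845 13.4167
13.875
```

```bash
cat >> h.py <<'E'
from scipy.spatial.transform import Rotation as Ro
TC=np.array([509.5,-289.5]);TY=4.0
def tray(x,y=0):
    a=np.radians(TY);return TC+x*np.array([np.cos(a),np.sin(a)])+y*np.array([-np.sin(a),np.cos(a)])
def best(p,yaw,tilt=0,step=180):
    """orientation, of the equivalent grasps, that needs the least joint motion"""
    q0=np.array(get_obs()["joint_pos"]);c=[]
    for k in range(-360,361,step):
        y=yaw+k
        if abs(y)>360: continue
        o=[180,tilt if k%360==0 else -tilt,(y+180)%360-180]
        q=solve_ik(list(p),o)
        if q is not None:c.append((np.abs(np.array(q)-q0).max(),o))
    return min(c)[1]
def pick(xy,yaw,z,opening,closed,N=30,step=180,hi=80):
    o=best([*xy,hi],yaw,0,step)
    goto([*xy,hi],o); grip(opening,20)
    move_l([*xy,z],speed=150); grip(closed,N); wait(.1)
    s=get_obs();print("grip",s["grip_width"].round(1),s["grip_force"],s["wrist_force"].round(1),round(s["t"],1))
    move_l([*xy,hi],speed=200)
    print("held",get_obs()["grip_width"].round(1))
def place(c,off,yaw,tilt,opening,hi=80,step=180):
    """put the held thing's centre at c (3), its centre lying off mm behind the TCP"""
    up=[c[0],c[1],hi]
    o=best(up,yaw,tilt,step);tz=Ro.from_euler("xyz",o,degrees=True).as_matrix()[:,2]
    p=np.array(c)+off*tz
    goto([p[0],p[1],hi],o); move_l([p[0],p[1],p[2]+8],speed=180); move_l(list(p),speed=40); wait(.15)
    print("down",get_obs()["wrist_force"].round(1)); grip(opening); wait(.1)
    move_l(list(p-50*tz),speed=150); print("t",round(get_obs()["t"],1))
E
python3 - <<'E'
from h import *
pick([669.5,-119.5],-39.6,-1,60,40)
place([*tray(-57),7.7],4,TY,0,60)
E
```

```text
Traceback (most recent call last):
  File "h.py", line 42, in pick
    s=get_obs();print("grip",s["grip_width"].round(1),s["grip_force"],s["wrist_force"].round(1),round(s["t"],1))
                             ^^^^^^^^^^^^^^^^^^^^^
AttributeError: 'float' object has no attribute 'round'
```

```bash
sed -i 's/s\["grip_width"\].round(1)/round(s["grip_width"],1)/;s/get_obs()\["grip_width"\].round(1)/round(get_obs()["grip_width"],1)/' h.py
python3 - <<'E'
from h import *
s=get_obs();print("grip",s["grip_width"],s["grip_force"],s["wrist_force"],s["t"],s["tcp_pos"])
move_l([669.5,-119.5,80],speed=200)
s=get_obs();print(s["grip_width"])
if s["grip_width"]>43:
  place([*tray(-57),7.7],4,TY,0,60)
  pick([572.1,18.5],-0.1,-1,60,40)
  im=get_image("top");cv2.imwrite("pics/top1.png",im[:,:,::-1])
  H,S,V,roi,wood=scene_masks(im)
  cv2.imwrite("pics/top1c.png",cv2.resize(im[140:280,240:480,::-1],(720,420),interpolation=cv2.INTER_CUBIC))
E
```

```text
grip 44.72652284087331 30.92610239982605 [ 0.24096354 -0.14435454  2.32993051] 15.6417 [ 6.70395816e+02 -1.19728407e+02  1.02825832e-01]
44.65685622049635
down [-0.1 -0.7  0.7]
t 19.2
grip 44.5 31.221418976783752 [-0.8  0.9  6.3] 21.8
held 44.5
```

View pics/top1c.png

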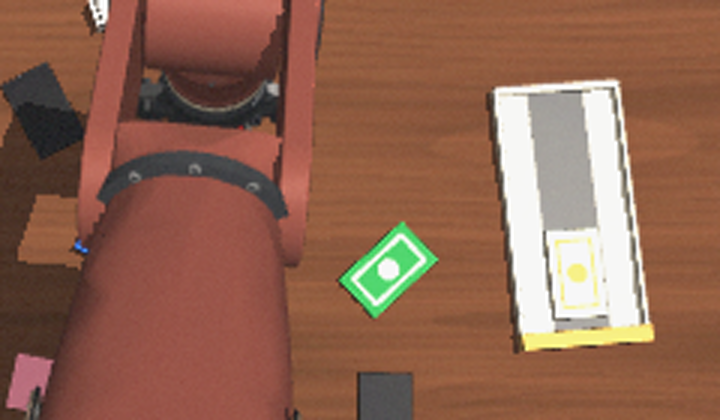

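The ivory plaque lies flat on the felt, centred at (432,231) in the top picture and just clear of the bar. Red is held in the gripper.

Run:
```python
from h import *
def tl(w):
    a=np.radians(TY);d=np.array(w)-TC;return np.array([d@[np.cos(a),np.sin(a)],d@[-np.sin(a),np.cos(a)]]).round(1)
im=cv2.imread("pics/top1.png")[:,:,::-1].copy()
H,S,V,roi,wood=scene_masks(im)
m=(H>15)&(H<40)&(S>50)&(V>150)&roi(432,231,12)
r=rect(cv2.dilate(m.astype(np.uint8),np.ones((3,3))),10);print(tl(r[0]),r[1],r[2])
xi=tl(r[0])[0]
place([*tray(-57+51),11.4+1],4,TY,6.8,60)
pick([456.6,-130.9],-48.1,-1,60,40)
im=get_image("top");cv2.imwrite("pics/top2.png",im[:,:,::-1])
cv2.imwrite("pics/top2c.png",cv2.resize(im[150:270,390:480,::-1],(450,600),interpolation=cv2.INTER_CUBIC))
```

```text
[-56.7   4.4] (64.4, 44.4) 4.059686660766602
down [0.6 0.5 1. ]
t 25.4
grip 44.5 31.243103742599487 [-0.1 -1.   5.2] 27.7
held 44.7
```

View pics/top2c.png

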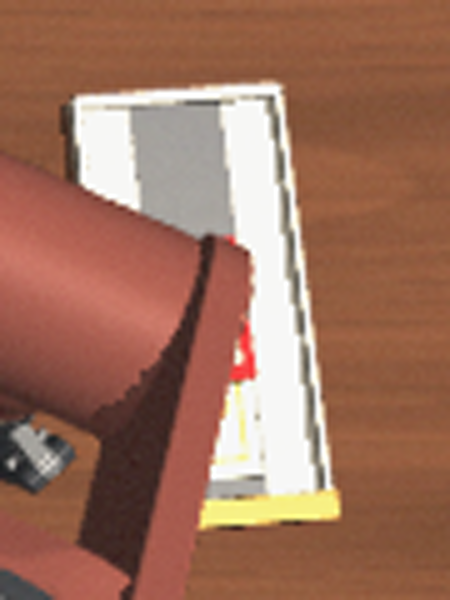

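The arm hides most of the tray, so I'll swing left and check red before placing green.

```bash
cat >> h.py <<'E'
def tl(w):
    a=np.radians(TY);d=np.array(w)-TC;return np.array([d@[np.cos(a),np.sin(a)],d@[-np.sin(a),np.cos(a)]]).round(1)
E
python3 - <<'E'
from h import *
goto([470,0,100],get_obs()["ee_rot"].tolist())
im=get_image("top");cv2.imwrite("pics/top3.png",im[:,:,::-1])
H,S,V,roi,wood=scene_masks(im)
T=np.zeros(H.shape,bool);T[155:265,395:470]=1
r=rect(cv2.morphologyEx(((H<6)|(H>172))&(S>100)&(V>120)&T.astype(bool)if 0 else ((((H<6)|(H>172))&(S>100)&(V>120)&T).astype(np.uint8)),cv2.MORPH_CLOSE,np.ones((9,9))),14)
print("red",tl(r[0]),r[1],r[2]-TY)
cv2.imwrite("pics/top3c.png",cv2.resize(im[150:270,390:480,::-1],(450,600),interpolation=cv2.INTER_CUBIC))
E
```

```text
red [-6.9  0.9] (74.5, 46.0) 0.8163809776306152
```

View pics/top3c.png

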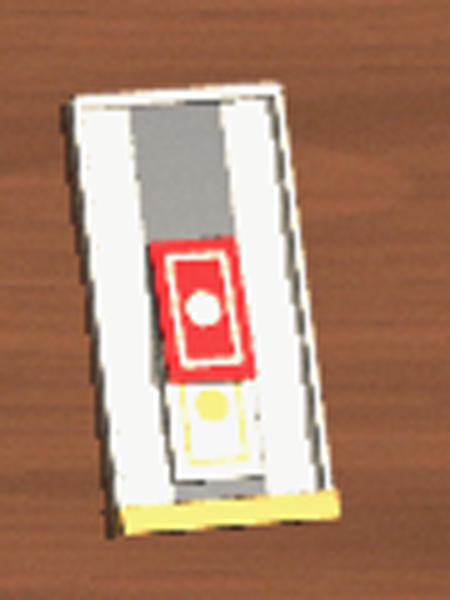

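Red is at x -7, y 1 in the tray with its far end down on the felt (202,308 in the crop). Next I'll place green, then the die and the chalk.

Run:
```python
from h import *
place([*tray(44),11.4+1],4,TY,6.8,60)
pick([683.3,114.4],18.7,3,48,15,step=90)
if get_obs()["grip_width"]>21: place([504.2,329.3,17.2],9.5,6.6,0,36,step=90)
pick([478.1,123.7],63.4,3,46,12,step=90)
if get_obs()["grip_width"]>18: place([610.3,339,15.7],8,2.7,0,34,step=90)
goto([480,330,250],get_obs()["ee_rot"].tolist())
im=get_image("top");cv2.imwrite("pics/top4.png",im[:,:,::-1])
cv2.imwrite("pics/top4c.png",cv2.resize(im[70:340,150:480,::-1],(733,600),interpolation=cv2.INTER_CUBIC))
im=get_image("scene");cv2.imwrite("pics/s4.png",im[:,:,::-1])
```

```text
down [ 0.  -0.2  0.8]
t 32.0
grip 24.6 30.723466873168945 [0.2 0.6 6.3] 34.9
held 24.3
down [1.9 0.1 4.3]
t 38.4
grip 21.3 30.618394017219543 [0.1 0.  5.8] 40.6
held 21.5
down [-0.2  0.3  1.2]
t 44.0
```

View pics/top4c.png

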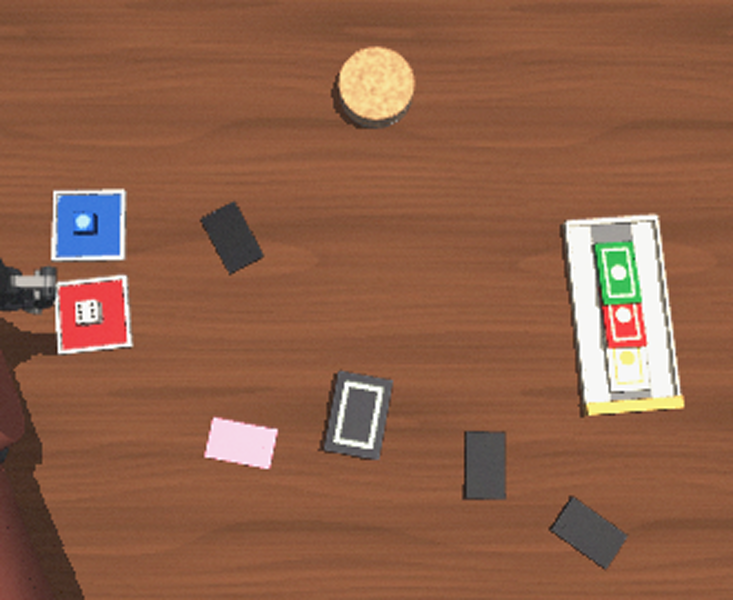

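Everything is in its place: chalk (85,222) and die (88,311) in their dishes, and the fan in the tray with the box and coasters unmoved. One numeric check and a side view of the tilt before I hand in.

Run:
```python
from h import *
im=cv2.imread("pics/top4.png")[:,:,::-1].copy()
H,S,V,roi,wood=scene_masks(im)
T=np.zeros(H.shape,bool);T[155:265,395:470]=1
cl=lambda m:cv2.morphologyEx(m.astype(np.uint8),cv2.MORPH_CLOSE,np.ones((9,9)))
r=rect(cl((H>40)&(H<90)&(S>100)&T),14);print("green",tl(r[0]),r[1],r[2]-TY)
r=rect((((H<6)|(H>172))&(S>100)&(V>120)&T),14);print("red visible",tl(r[0]),r[1],r[2]-TY)
p=np.array([427/1,0])
print("red disc",tl(topw([150+624/2.221,70+315/2.221],14.4)[0]),"green disc",tl(topw([150+619/2.221,70+272/2.221],14.4)[0]),"ivory disc",tl(topw([150+627/2.221,70+358/2.221],10)[0]))
print("chalk",rect((H>90)&(H<130)&(S<170)&(V>190)&roi(188,170,8),26)[0],"die",rect((V>185)&(S<70)&roi(190,210,8),29)[0])
a=cv2.imread("pics/s4.png")
cv2.imwrite("pics/s4c.png",np.vstack([cv2.resize(a[190:310,140:300],(640,300)[::1],interpolation=cv2.INTER_CUBIC),cv2.resize(a[160:240,400:560],(640,300),interpolation=cv2.INTER_CUBIC)]))
```

```text
green [43.5  1.3] (73.8, 45.6) 2.4315133094787598
red visible [-20.4   0.6] (48.1, 46.1) 0.026449203491210938
red disc [-8.2 -1.3] green disc [43.  -1.2] ivory disc [-58.2  -0.3]
chalk [609.76696777 339.84350586] die [503.51699829 329.48709106]
```

View pics/s4c.png

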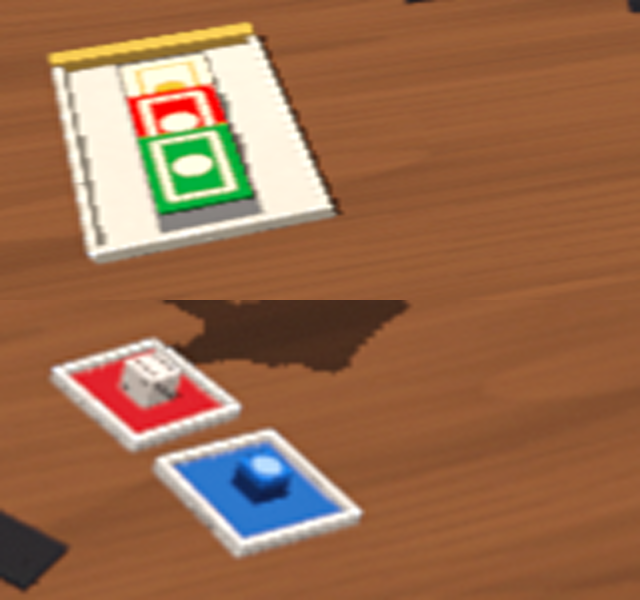

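The side view shows the fan overlapping correctly with the far ends down, and the die and chalk sitting flat in their dishes. All the measured values are well within limits.

```bash
python3 -c "
from station import *
wait(.5);print(sign_off(),get_obs()['t'])"
```

```text
the job is handed in; nothing more can be done
the job is handed in; nothing more can be done
```

I handed the job in with all five pieces placed: the ivory, red and green plaques fanned in the tray, the chalk hollow side up in the blue dish, and the die in the red dish. The last pictures put everything within the limits, and the card box and coasters look unmoved; the verdict itself was not shown.

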